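# Zero the cane-maker's screw press and set its gap

## Robot

A 6-joint arm with a two-finger parallel gripper is mounted at the origin on the work surface. World frame = base frame: x ahead of the robot, y to its left, z up, the work surface at z = 0. Lengths are in m, angles in degrees, forces in N, time in s.
With the tool pointing down it reaches from about 0.375 to 0.9 m from the base axis. Payload 3.1 kg.
Tool frame: the origin (TCP) lies at the centre of the arm's flange, where the gripper is bolted on; the fingertips stand 182 mm ahead of it and the grasp point (between the pads) lies 164 mm ahead of it; x points along the fingers, z is the direction in which the jaws open and shut, and the axes are right-handed (so a half turn about x gives the same grasp; the last joint's range is limited). The gripper opens to 87 mm and grips with 3 to 60 N. Pads are 19 mm wide; open, the fingers measure 117 mm over their backs; the gripper's body (75 mm by 190 mm) begins 51 mm behind the grasp point.
Start: joints at [56.35, 30.224, 82.088, -0, 67.689, -10.227], TCP at [0.248, 0.573, 0.405] pointing down, gripper open.
Joint ranges: [-176.69, 176.69], [-43.24, 126.21], [12.49, 139.97], [-82, 262], [0, 151.66], [-163.58, 163.58]. Speed limits (degrees/s): [159.86, 159.86, 180, 180, 180, 180].

## Interface

Orientations are given as a 3x3 rotation matrix whose columns are the frame's x, y, z axes.
In Python, from rig import bot gives the robot as it stands.
- The arm moves only by the shell command python3 -m crank 'ROWS' [OPENING]. ROWS is JSON, a list of rows, each an object with "offset": the shift along the tool's x, y, z in m, a list of three; "spin": the turn about the tool's x in rad. A call has 1 to 12 rows; each row shifts and turns the commanded pose from where the row before left it, along the tool's axes as they then stand; what a row does not reach is not made up. A row lasts 1/10 s, in which the tool goes at most 50 mm and 8.59 degrees, less where a joint would pass 70% of its speed; a pose out of reach is approached as far as the arm can. A call is refused whole if a number of a shift passes 0.05 or a number of a turn 0.15, either way. A call with a gripper value outside its range is refused whole. OPENING is the finger opening in m, from 0 to 0.087, set as the call begins (- or left out, the last holds). The fingers move at their own pace and stop on an object; the grip force is fixed at half the most. Time passes only in rows, so rows that do not move let the fingers close. It gives the time, the measured TCP pose, the force and the opening at its end, in the units of the state.
- bot.read_state(): the state, without advancing time (a new reading comes with each control period).
- bot.capture(name): name is "side" or "top" or "wrist"; returns a dict with "pixels" (384x512x3 uint8, blue, green, red), "depth" (384x512 float32, m along the optical axis (not along the pixel's ray), 0 where there is no reading), "K" (3x3 intrinsics, pixels), "k1" (the pictures are not rectified: a ray, as slopes to the right and down, at radius r is drawn at 1 + k1 r^2 times it, then the intrinsics apply), "world_to_cam" (4x4, takes a point from world to camera coordinates). Camera axes: x right, y up, looking along -z (the intrinsics and any distortion apply to the point x, -y, -z); pixel columns grow to the right and rows downward; lengths in m; the calibration is good to about 2 mm. A picture is of the moment at which its call begins.
- bot.hand_in(): hands the job in, once; it reports no verdict.
Trained networks look in a picture, given as the dict that the camera call returned (one of the last four; its "shot" number tells which), for a name from the list of things; names that differ only in an ending like _2 or _b are one class to them, and where a whole thing is asked for, a point or a joint stands for the part that bears it (a point fixed in the world has none). Each returns a list of dicts, best first, with "p" (0 to 1); they miss things now and then, are a little off and sometimes report something else, mostly with a low value. They report only what shows in the picture. A call takes as long as a camera call. They do not tell look-alikes from the thing itself.
- bot.regions_of(label, picture): "region" (384x512 bool, what is visible of it) and "extent" ([centre column, centre row, width, height] in pixels, round what is visible of it).
The state is a dict: "time_s": time; "joint_positions": joint angles; "qvel": joint speeds; "tau": joint torques, N m; "position": TCP position; "tcp_rot": TCP orientation; "force": force on the tool from outside, world axes, zero at the start; "moment": the same for the moment, N m; "opening": opening from 0.0 (shut) to 1.0 (fully open).
Only numpy, scipy, OpenCV 4.12 (cv2) and the standard library are available. Lean on these libraries where they do the work, as an engineer would, in place of code of your own. Each camera call takes 0.05 s, during which the arm holds its last target.

## Task

Take the upright handle of the screw press's hand wheel and wind it clockwise (seen from above) until the ram is fully down and the wheel stops, then back it off exactly two full turns. Finish with the gripper still gripping the handle there: do not let go. Leave the other things on the bench where they are.

Things in the scene. Friction and masses are not known exactly. Their poses are not given: they have to be found in the camera images.
- press: Small grey bench screw press bolted to the bench: bed 110 x 170 x 22 mm, two steel columns, a crosshead with its top 125 mm above the bench. Origin: centre of its underside, on the bench, under the wheel's axis; z up, y along the crosshead. A steel ram under the crosshead comes down on the anvil as the wheel is wound clockwise, 6 mm a turn.
- wheel_axis (a point): Centre of the horizontal hand wheel, on its vertical axis, 143 mm above the bench. The dark wheel is 146 mm across over its rim, its three spokes and hub lie between 133 and 157 mm above the bench; it stays at that height as it turns. Turning it takes about 2 N at the handle.
- wheel (a joint): Angle of the hand wheel in rad: 0 = ram fully down on the anvil, at a hard stop; grows counter-clockwise seen from above (opening, 6.283 a turn) up to 22.0 at the upper stop. It stays where it is left. It starts between 3 and 9.
- handle: Upright round pale wooden handle on the wheel, 24 mm diameter, 55 mm tall, standing free above the rim from 154 to 209 mm above the bench, its axis 60 mm from the wheel's axis. It spins freely on its own pin, so the gripper can keep its heading while it goes round. Origin: centre of the handle's lower end; z up along the handle (its x and y mean nothing).
- handle_mid (a point): Point on the handle's axis 30 mm above its lower end, 184 mm above the bench: a good height to grip it.
- jar: Bystander: glue jar, 60 mm diameter, 75 mm tall, upright; origin at the centre of its underside.
- driver: Bystander: small wood-handled screwdriver, 200 mm long, lying along its x; origin on its underside.
- canehead: Bystander: L-shaped dark wooden cane handle, 130 mm long (along x) and 73 mm wide, 24 mm thick, lying flat; origin on its underside, in the middle of the long arm.
Mind the look-alikes: they are no part of the job. What is meant by the press is not pink or turquoise, and is the larger of those in its own colour.

How it is judged:
By the outcome, as a careful person would: the job done as asked, in the order asked, and still so for the second after the job is handed in, while the arm keeps its last pose, push and grip.
It also fails if it takes over 64 s, if anything falls off the work surface, if the arm or the gripper's body presses on something with over 40 N, if the wrist force passes 120 N, or if a joint passes its speed limit or range.

## Working session

There is one attempt and no reset: what is moved stays moved. The work goes in short steps, Python scripts to look and compute and a shell command to move; the robot and the scene stay as the last step left them, time stands still between calls to the robot, and variables do not carry over. Pictures are saved under pics/ and viewed, and the job is handed in when it is done.

```bash
ls; mkdir -p pics
python3 - <<'E'
from rig import bot
import cv2
s=bot.read_state();print(s)
for n in("top","side"):
    p=bot.capture(n);cv2.imwrite(f"pics/{n}0.png",p["pixels"]);print(n,p["K"],p["k1"],p["world_to_cam"])
    for l in("press","handle"):
        for r in bot.regions_of(l,p): print(l,r["p"],r["extent"])
E
```

```text
pics
{'time_s': 0.0, 'joint_positions': array([ 5.63503216e+01,  3.02783797e+01,  8.21554314e+01,  1.65765358e-03,
        6.76897843e+01, -1.02289197e+01]), 'qvel': array([-0.06607882, -0.05132251, -0.032373  , -0.04076094,  0.09649471,
        0.0565043 ]), 'tau': array([-6.09911531e-04, -4.40040386e+01, -1.76589435e+01,  6.31066924e-02,
        5.83453313e-02, -1.58831922e-04]), 'position': array([0.24822036, 0.57322573, 0.40378281]), 'tcp_rot': array([[-1.21758422e-03, -9.17606049e-01,  3.97489190e-01],
       [-1.78086502e-03,  3.97490844e-01,  9.17604412e-01],
       [-9.99997673e-01,  4.09386058e-04, -2.11811109e-03]]), 'force': array([1.00778771e-04, 1.24239117e-01, 1.06648224e-01]), 'moment': array([0.00420935, 0.01620949, 0.01367261]), 'opening': 0.9975153014714696}
top [[390.54075454   0.         258.99607283]
 [  0.         390.54075454 194.21473765]
 [  0.           0.           1.        ]] -0.024384909891493646 [[-1.10833488e-03 -9.99994375e-01  3.16574387e-03 -2.34444407e-02]
 [ 9.95176623e-01 -7.92446038e-04  9.80961794e-02 -5.68581252e-01]
 [-9.80931190e-02  3.25919
[... 226 characters left out ...]
ss 0.57 [242.1, 282.4, 53.5, 47.4]
handle 0.72 [188.8, 132.1, 12.8, 18.4]
handle 0.45 [337.8, 191.6, 17.3, 10.9]
side [[462.31025865   0.         259.63597252]
 [  0.         462.31025865 194.13425836]
 [  0.           0.           1.        ]] -0.1756186446603397 [[ 0.6816826  -0.73140483  0.01886272 -0.40525274]
 [ 0.43703573  0.42773086  0.79123074 -0.33003191]
 [-0.58677815 -0.53112455  0.61122673 -0.85976383]
 [ 0.          0.          0.          1.        ]]
press 0.88 [232.2, 293.9, 68.9, 88.9]
press 0.88 [184.8, 243.8, 60.5, 86.8]
press 0.79 [286.6, 238.3, 86.3, 91.7]
handle 0.49 [319.5, 208.4, 13.6, 25.3]
handle 0.46 [248.1, 131.2, 10.1, 23.0]
handle 0.42 [241.9, 257.1, 11.0, 18.6]
```

Run:
```python
import cv2
a=cv2.imread("pics/top0.png");cv2.imwrite("pics/top0c.png",cv2.resize(a[100:340,140:380],None,fx=2.5,fy=2.5,interpolation=cv2.INTER_CUBIC))
```

```text
(no output)
```

View pics/top0.png

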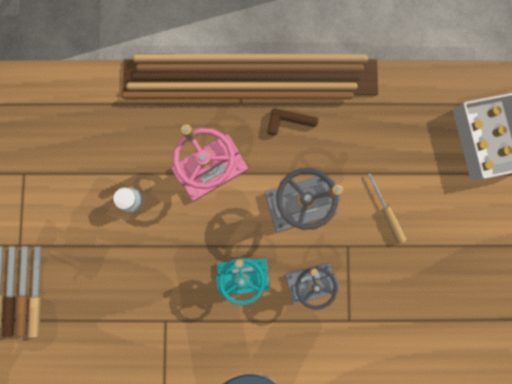

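View pics/side0.png

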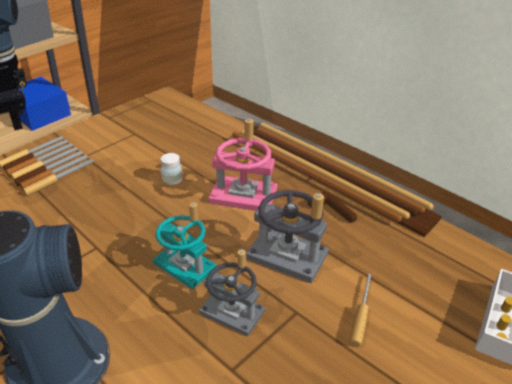

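```bash
sleep 1
```

```text
(no output)
```

View pics/top0c.png

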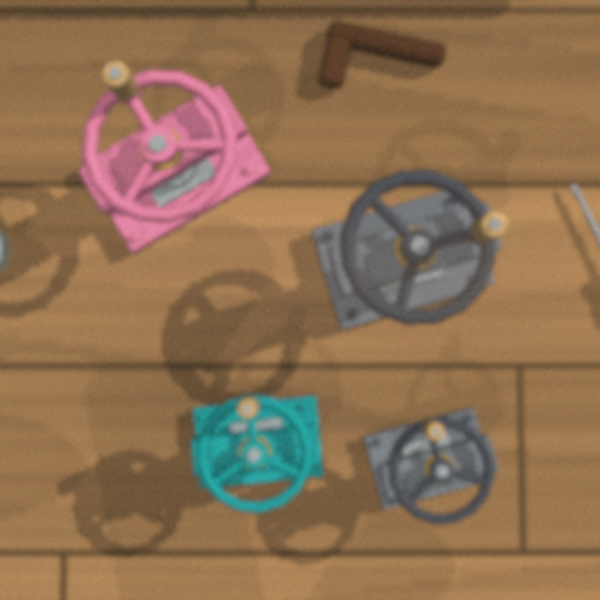

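Four presses show in the top view: pink (208,160), turquoise (242,281), small grey (316,287) and larger grey (307,198). The larger grey one is meant; its handle top is at about (338,190). Next I'll measure it.

```bash
cat > h.py <<'E'
import numpy as np,cv2
def ray(p,u,v):
    K=p["K"];x=(u-K[0,2])/K[0,0];y=(v-K[1,2])/K[1,1];xd=np.hypot(x,y);r=xd
    for _ in range(20): r=xd/(1+p["k1"]*r*r)
    f=1/(1+p["k1"]*r*r);d=np.array([x*f,-y*f,-1.])
    W=p["world_to_cam"];R=W[:3,:3];return -R.T@W[:3,3],R.T@d
def onz(p,u,v,z):
    c,d=ray(p,u,v);return c+d*(z-c[2])/d[2]
def ondepth(p,u,v):
    c,d=ray(p,u,v);return c+d*p["depth"][int(round(v)),int(round(u))]
def proj(p,X):
    W=p["world_to_cam"];c=W[:3,:3]@np.asarray(X)+W[:3,3];x=c[0]/-c[2];y=-c[1]/-c[2];f=1+p["k1"]*(x*x+y*y)
    return p["K"][0,0]*x*f+p["K"][0,2],p["K"][1,1]*y*f+p["K"][1,2]
E
python3 - <<'E'
from rig import bot
from h import *
from scipy.optimize import least_squares
p=bot.capture("top")
print("handle top",onz(p,337.9,189.5,.209),"hub",onz(p,307.3,197.8,.157))
# rim points via depth cloud
pts=[]
for v in range(160,236):
  for u in range(265,350):
    if p["depth"][v,u]>0:
        pts.append(ondepth(p,u,v))
pts=np.array(pts)
h=pts[pts[:,2]>.18];print("hand cloud",len(h),h.mean(0),h[:,2].max(), (h.min(0)+h.max(0))/2)
w=pts[(pts[:,2]>.138)&(pts[:,2]<.165)];print(len(w))
c0=onz(p,307.3,197.8,.157)[:2]
d=np.hypot(*(w[:,:2]-c0).T);rim=w[(d>.05)&(d<.085)]
s=least_squares(lambda q:np.hypot(rim[:,0]-q[0],rim[:,1]-q[1])-q[2],[*c0,.065],loss='soft_l1',f_scale=.003);print("rim fit",s.x,len(rim),np.median(rim[:,2]))
for l in("handle","wheel_axis","handle_mid","jar","driver","canehead"):
  for r in bot.regions_of(l,p):
    e=r["extent"];print(l,r["p"],e,onz(p,e[0],e[1],.0).round(3))
E
```

```text
handle top [ 0.5607779  -0.19322189  0.209     ] hub [ 0.54754234 -0.13366764  0.157     ]
hand cloud 117 [ 0.55933582 -0.1894784   0.20487097] 0.21270407689076742 [ 0.56002063 -0.19118468  0.1967528 ]
1420
rim fit [ 0.54683001 -0.13248284  0.06484074] 1036 0.14776479275780874
handle 0.53 [188.8, 134.7, 11.9, 18.5] [0.735 0.167 0.   ]
handle 0.51 [337.4, 192.9, 14.6, 12.9] [ 0.575 -0.235  0.   ]
handle 0.47 [305.0, 199.1, 78.3, 62.9] [ 0.558 -0.147  0.   ]
handle 0.4 [241.7, 265.1, 11.4, 11.9] [0.383 0.022 0.   ]
handle 0.37 [311.7, 272.5, 9.8, 7.0] [ 0.364 -0.163  0.   ]
wheel_axis 0.82 [208.2, 164.4, 70.7, 76.1] [0.652 0.113 0.   ]
wheel_axis 0.81 [245.1, 280.4, 57.9, 46.0] [0.344 0.013 0.   ]
wheel_axis 0.69 [304.8, 199.7, 77.5, 62.4] [ 0.556 -0.147  0.   ]
wheel_axis 0.62 [306.8, 199.6, 71.0, 65.9] [ 0.557 -0.152  0.   ]
wheel_axis 0.32 [392.1, 220.3, 26.5, 51.7] [ 0.501 -0.38   0.   ]
handle_mid 0.7 [187.6, 133.3, 13.6, 19.6] [0.738 0.171 0.   ]
handle_mid 0.45 [313.2, 272.0, 7.1, 2.2] [ 0.365 -0.167  0.   ]
jar 0.68 [127.8, 200.6, 27.6, 26.5] [0.554 0.328 0.   ]
driver 0.87 [388.9, 209.6, 37.2, 68.5] [ 0.53  -0.373  0.   ]
canehead 0.9 [292.1, 124.7, 47.5, 24.7] [ 0.762 -0.115  0.   ]
```

Measured: axis at about (0.547, -0.133), handle at about (0.560, -0.192), separation 60.5 mm against the stated 60. Both are in reach. Before moving I'll take an enlarged crop to confirm.

Run:
```python
from rig import bot
from h import *
p=bot.capture("top");im=p["pixels"].copy();S=8
u0,v0=258,155
im=cv2.resize(im[v0:v0+72,u0:u0+96],None,fx=S,fy=S,interpolation=cv2.INTER_CUBIC)
def mk(X,c):
    u,v=proj(p,X);cv2.drawMarker(im,(int((u-u0+.5)*S),int((v-v0+.5)*S)),c,0,20,2)
mk([.547,-.133,.157],(0,0,255));mk([.560,-.192,.209],(0,255,0))
for a in np.arange(0,2*np.pi,.3): mk([.547+.073*np.cos(a),-.133+.073*np.sin(a),.147],(255,255,0))
cv2.imwrite("pics/crop1.png",im)
```

```text
(no output)
```

View pics/crop1.png

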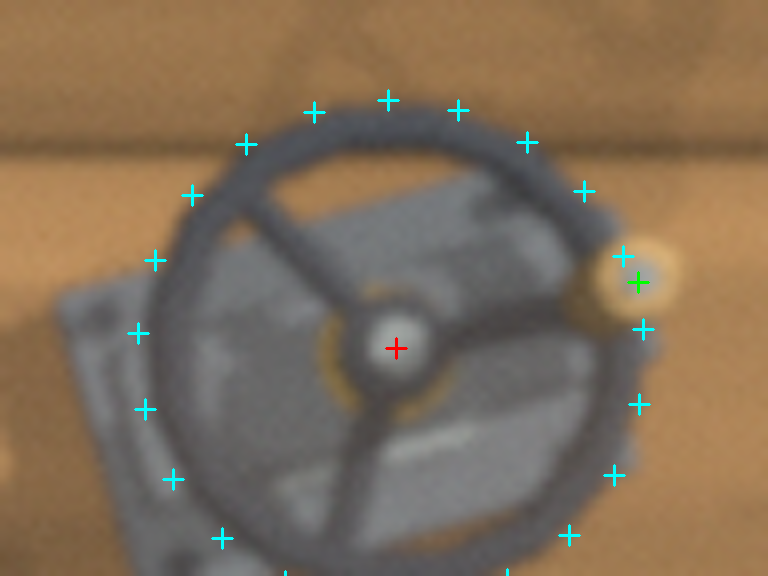

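The enlarged crop shows the larger grey press, 146 mm rim, with the hub at the red mark and the handle top at the green one, so the measurements hold. I'll lift and travel.

```bash
python3 -m crank '[{"offset":[-0.035,0,0],"spin":0},{"offset":[-0.035,0,0],"spin":0},{"offset":[0,-0.0328,-0.0321],"spin":0},{"offset":[0,-0.0328,-0.0321],"spin":0},{"offset":[0,-0.0328,-0.0321],"spin":0},{"offset":[0,-0.0328,-0.0321],"spin":0},{"offset":[0,-0.0328,-0.0321],"spin":0},{"offset":[0,-0.0328,-0.0321],"spin":0},{"offset":[0,-0.0328,-0.0321],"spin":0},{"offset":[0,-0.0328,-0.0321],"spin":0}]' 0.087
python3 -m crank '[{"offset":[0,-0.0328,-0.0321],"spin":0},{"offset":[0,-0.0328,-0.0321],"spin":0},{"offset":[0,-0.0328,-0.0321],"spin":0},{"offset":[0,-0.0328,-0.0321],"spin":0},{"offset":[0,-0.0328,-0.0321],"spin":0},{"offset":[0,-0.0328,-0.0321],"spin":0},{"offset":[0,-0.0328,-0.0321],"spin":0},{"offset":[0,-0.0328,-0.0321],"spin":0},{"offset":[0,-0.0328,-0.0321],"spin":0},{"offset":[0,-0.0328,-0.0321],"spin":0},{"offset":[0,0,0],"spin":0},{"offset":[0,0,0],"spin":0}]'
```

```text
time_s: 1.7
position: [0.3874, 0.2318, 0.4751]
tcp_rot: [[0.001, -0.918, 0.397], [0.0, 0.397, 0.918], [-1.0, -0.001, 0.001]]
force: [0.4, -0.6, -1.0]
opening: 1.0
time_s: 2.9
position: [0.5604, -0.1923, 0.4742]
tcp_rot: [[-0.001, -0.917, 0.399], [0.001, 0.399, 0.917], [-1.0, 0.001, 0.001]]
force: [-0.4, 0.9, 0.2]
opening: 1.003
```

Run:
```python
from rig import bot
from h import *
p=bot.capture("wrist");im=p["pixels"].copy()
for X,c in(([.5605,-.1925,.209],(0,255,0)),([.547,-.133,.157],(0,0,255))):
    u,v=proj(p,X);print(u,v);cv2.drawMarker(im,(int(u),int(v)),c,0,14,1)
cv2.imwrite("pics/w1.png",im)
```

```text
252.07146625719767 200.5883935545484
299.67814069405415 152.06625193863232
```

View pics/w1.png

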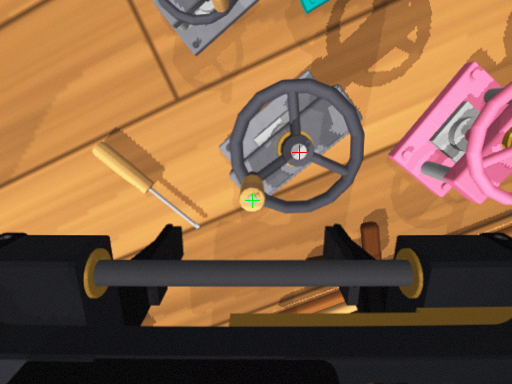

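In the wrist view both marks land on the larger grey press: hub (300,152), handle (252,200). I'll go down and close the fingers.

```bash
python3 -m crank '[{"offset":[0.021,0,0],"spin":0},{"offset":[0.021,0,0],"spin":0},{"offset":[0.021,0,0],"spin":0},{"offset":[0.021,0,0],"spin":0},{"offset":[0.021,0,0],"spin":0},{"offset":[0.021,0,0],"spin":0},{"offset":[0,0,0],"spin":0}]'
python3 -m crank '[{"offset":[0,0,0],"spin":0},{"offset":[0,0,0],"spin":0},{"offset":[0,0,0],"spin":0},{"offset":[0,0,0],"spin":0},{"offset":[0,0,0],"spin":0},{"offset":[0,0,0],"spin":0},{"offset":[0,0,0],"spin":0},{"offset":[0,0,0],"spin":0},{"offset":[0,0,0],"spin":0},{"offset":[0,0,0],"spin":0}]' 0
```

```text
time_s: 3.65
position: [0.5591, -0.189, 0.3464]
tcp_rot: [[-0.006, -0.918, 0.396], [0.004, 0.396, 0.918], [-1.0, 0.007, 0.001]]
force: [-0.2, 1.0, -1.0]
opening: 1.001
time_s: 4.65
position: [0.5604, -0.192, 0.3487]
tcp_rot: [[-0.0, -0.918, 0.397], [-0.001, 0.397, 0.918], [-1.0, -0.0, -0.001]]
force: [-0.6, -3.1, -0.7]
opening: 0.271
```

Run:
```python
from rig import bot
from h import *
for n in("wrist","side"):
    p=bot.capture(n);cv2.imwrite(f"pics/{n}2.png",p["pixels"])
s=bot.read_state();print(s["position"],s["force"],s["opening"]*87)
# plan: 24-gon clockwise from handle angle
c=np.array([.547,-.133]);h=s["position"][:2]+s["tcp_rot"][:2,0]*.164
print("handle",h,np.hypot(*(h-c)))
a0=np.arctan2(*(h-c)[::-1]);print(np.degrees(a0))
Y=np.array([-.918,.397]);Z=np.array([.397,.918])
for k in range(24):
    A=a0-np.radians(15*k);B=a0-np.radians(15*(k+1))
    d=.06*np.array([np.cos(B)-np.cos(A),np.sin(B)-np.sin(A)]);print(k,(d@Y).round(4),(d@Z).round(4))
```

```text
[ 0.56043974 -0.19201117  0.34873255] [-1.08981752 -3.73649762 -0.80873434] 23.40405880281281
handle [ 0.56041667 -0.19224463] 0.06074482193515327
-77.23989824781619
0 0.0137 -0.0075
1 0.0152 -0.0037
2 0.0157 0.0004
3 0.015 0.0044
4 0.0134 0.0082
5 0.0108 0.0113
6 0.0075 0.0137
7 0.0037 0.0152
8 -0.0004 0.0157
9 -0.0044 0.015
10 -0.0082 0.0134
11 -0.0113 0.0108
12 -0.0137 0.0075
13 -0.0152 0.0037
14 -0.0157 -0.0004
15 -0.015 -0.0044
16 -0.0134 -0.0082
17 -0.0108 -0.0113
18 -0.0075 -0.0137
19 -0.0037 -0.0152
20 0.0004 -0.0157
21 0.0044 -0.015
22 0.0082 -0.0134
23 0.0113 -0.0108
```

View pics/side2.png

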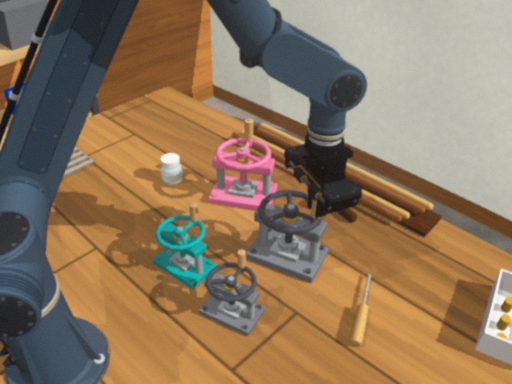

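```bash
python3 -m crank '[{"offset":[0,0.0137,-0.0075],"spin":0},{"offset":[0,0.0152,-0.0037],"spin":0},{"offset":[0,0.0157,0.0004],"spin":0},{"offset":[0,0.015,0.0044],"spin":0},{"offset":[0,0.0134,0.0082],"spin":0},{"offset":[0,0.0108,0.0113],"spin":0},{"offset":[0,0.0075,0.0137],"spin":0},{"offset":[0,0.0037,0.0152],"spin":0},{"offset":[0,-0.0004,0.0157],"spin":0},{"offset":[0,-0.0044,0.015],"spin":0},{"offset":[0,0,0],"spin":0},{"offset":[0,0,0],"spin":0}]'
```

```text
time_s: 5.95
position: [0.5068, -0.0883, 0.3487]
tcp_rot: [[0.001, -0.918, 0.397], [0.001, 0.397, 0.918], [-1.0, -0.0, 0.001]]
force: [1.8, 1.5, -1.6]
opening: 0.269
```

The first 150° went freely and landed within 0.6 mm of plan. From here the stop could come at any time. I'll take small typed moves with a force check between them that halts the chain.

```bash
cat > chk.py <<'E'
# looks only: prints handle angle, radius, tangential(cw)/radial resisting force; exit 1 if force high
import sys
from rig import bot
from h import *
s=bot.read_state();h=s["position"][:2]+.164*s["tcp_rot"][:2,0];d=h-[.547,-.133];a=np.arctan2(d[1],d[0])
t=np.array([-np.sin(a),np.cos(a)]);r=np.array([np.cos(a),np.sin(a)]);F=s["force"]
print("t%.2f ang %.2f r %.2f Ft %.1f Fr %.1f Fz %.1f op %.1f"%(s["time_s"],np.degrees(a),np.hypot(*d)*1e3,F[:2]@t,F[:2]@r,F[2],s["opening"]*87))
sys.exit(1 if np.hypot(*F[:2])>float(sys.argv[1] if len(sys.argv)>1 else 10) else 0)
E
cat > plan.py <<'E'
import sys
from h import *
a0,st,n=map(float,sys.argv[1:4]);Y=np.array([-.918,.397]);Z=np.array([.397,.918])
o=[]
for k in range(int(n)):
    A,B=np.radians([a0+st*k,a0+st*(k+1)]);d=.06*np.array([np.cos(B)-np.cos(A),np.sin(B)-np.sin(A)]);o.append((round(float(d@Y),4),round(float(d@Z),4)))
print(o)
E
python3 chk.py; python3 plan.py 132.76 -5 40
```

```text
t5.95 ang 131.75 r 60.22 Ft -2.4 Fr -0.1 Fz -1.6 op 23.4
[(-0.0023, 0.0047), (-0.0027, 0.0045), (-0.0031, 0.0042), (-0.0035, 0.0039), (-0.0038, 0.0036), (-0.0041, 0.0033), (-0.0044, 0.0029), (-0.0046, 0.0025), (-0.0048, 0.0021), (-0.005, 0.0017), (-0.0051, 0.0012), (-0.0052, 0.0008), (-0.0052, 0.0003), (-0.0052, -0.0001), (-0.0052, -0.0006), (-0.0051, -0.001), (-0.005, -0.0015), (-0.0049, -0.0019), (-0.0047, -0.0023), (-0.0045, -0.0027), (-0.0042, -0.0031), (-0.0039, -0.0035), (-0.0036, -0.0038), (-0.0033, -0.0041), (-0.0029, -0.0044), (-0.0025, -0.0046), (-0.0021, -0.0048), (-0.0017, -0.005), (-0.0012, -0.0051), (-0.0008, -0.0052), (-0.0003, -0.0052), (0.0001, -0.0052), (0.0006, -0.0052), (0.001, -0.0051), (0.0015, -0.005), (0.0019, -0.0049), (0.0023, -0.0047), (0.0027, -0.0045), (0.0031, -0.0042), (0.0035, -0.0039)]
```

```bash
C="python3 -m crank"; q() { python3 chk.py 10; }
python3 -m crank '[{"offset":[0,-0.0023,0.0047],"spin":0},{"offset":[0,-0.0027,0.0045],"spin":0},{"offset":[0,-0.0031,0.0042],"spin":0}]' >/dev/null && q &&
python3 -m crank '[{"offset":[0,-0.0035,0.0039],"spin":0}]' >/dev/null && q &&
python3 -m crank '[{"offset":[0,-0.0038,0.0036],"spin":0}]' >/dev/null && q &&
python3 -m crank '[{"offset":[0,-0.0041,0.0033],"spin":0}]' >/dev/null && q &&
python3 -m crank '[{"offset":[0,-0.0044,0.0029],"spin":0}]' >/dev/null && q &&
python3 -m crank '[{"offset":[0,-0.0046,0.0025],"spin":0}]' >/dev/null && q &&
python3 -m crank '[{"offset":[0,-0.0048,0.0021],"spin":0}]' >/dev/null && q &&
python3 -m crank '[{"offset":[0,-0.0050,0.0017],"spin":0}]' >/dev/null && q &&
python3 -m crank '[{"offset":[0,-0.0051,0.0012],"spin":0}]' >/dev/null && q &&
python3 -m crank '[{"offset":[0,-0.0052,0.0008],"spin":0}]' >/dev/null && q &&
python3 -m crank '[{"offset":[0,-0.0052,0.0003],"spin":0}]' >/dev/null && q &&
python3 -m crank '[{"offset":[0,-0.0052,-0.0001],"spin":0}]' >/dev/null && q &&
python3 -m crank '[{"offset":[0,-0.0052,-0.0006],"spin":0}]' >/dev/null && q &&
python3 -m crank '[{"offset":[0,-0.0051,-0.0010],"spin":0}]' >/dev/null && q &&
python3 -m crank '[{"offset":[0,-0.0050,-0.0015],"spin":0}]' >/dev/null && q; echo end
```

```text
t6.25 ang 117.83 r 59.70 Ft 2.9 Fr -2.6 Fz -0.5 op 23.1
t6.35 ang 112.46 r 59.55 Ft 2.5 Fr -3.0 Fz -2.0 op 23.1
t6.45 ang 107.20 r 59.36 Ft 2.5 Fr -4.6 Fz -2.7 op 23.3
t6.55 ang 102.01 r 59.25 Ft 2.0 Fr -6.2 Fz -1.9 op 23.4
t6.65 ang 96.99 r 59.09 Ft 2.6 Fr -5.7 Fz -1.2 op 23.3
t6.75 ang 92.09 r 58.93 Ft 2.0 Fr -6.8 Fz -1.1 op 23.3
t6.85 ang 87.23 r 58.82 Ft 2.3 Fr -7.9 Fz -0.8 op 23.2
t6.95 ang 82.33 r 58.69 Ft 0.9 Fr -8.1 Fz -0.1 op 23.5
t7.05 ang 77.52 r 58.59 Ft 2.4 Fr -8.1 Fz 0.3 op 23.3
t7.15 ang 72.68 r 58.49 Ft 2.0 Fr -9.6 Fz 1.2 op 23.3
t7.25 ang 67.92 r 58.34 Ft 1.7 Fr -9.3 Fz 1.9 op 23.6
t7.35 ang 63.17 r 58.26 Ft 2.2 Fr -10.4 Fz 1.0 op 23.2
end
```

The radial force shows my axis was about 2 mm off. Refitting from the measured radii puts it at (0.5454, -0.1341). I'll correct for that and carry on.

```bash
sed -i 's/\[.547,-.133\]/[.5454,-.1341]/' chk.py; python3 chk.py; python3 plan.py 57.3 -5 60
```

```text
t7.35 ang 62.28 r 59.97 Ft 2.1 Fr -10.4 Fz 1.0 op 23.2
[(-0.0051, -0.0011), (-0.005, -0.0015), (-0.0049, -0.0019), (-0.0047, -0.0024), (-0.0044, -0.0028), (-0.0042, -0.0031), (-0.0039, -0.0035), (-0.0036, -0.0038), (-0.0032, -0.0041), (-0.0029, -0.0044), (-0.0025, -0.0046), (-0.0021, -0.0048), (-0.0016, -0.005), (-0.0012, -0.0051), (-0.0007, -0.0052), (-0.0003, -0.0052), (0.0002, -0.0052), (0.0006, -0.0052), (0.0011, -0.0051), (0.0015, -0.005), (0.0019, -0.0049), (0.0024, -0.0047), (0.0028, -0.0044), (0.0031, -0.0042), (0.0035, -0.0039), (0.0038, -0.0036), (0.0041, -0.0032), (0.0044, -0.0029), (0.0046, -0.0025), (0.0048, -0.0021), (0.005, -0.0016), (0.0051, -0.0012), (0.0052, -0.0007), (0.0052, -0.0003), (0.0052, 0.0002), (0.0052, 0.0006), (0.0051, 0.0011), (0.005, 0.0015), (0.0049, 0.0019), (0.0047, 0.0024), (0.0044, 0.0028), (0.0042, 0.0031), (0.0039, 0.0035), (0.0036, 0.0038), (0.0032, 0.0041), (0.0029, 0.0044), (0.0025, 0.0046), (0.0021, 0.0048), (0.0016, 0.005), (0.0012, 0.0051), (0.0007, 0.0052), (0.0003, 0.0052), (-0.0002, 0.0052), (-0.0006, 0.0052), (-0.0011, 0.0051), (-0.0015, 0.005), (-0.0019, 0.0049), (-0.0024, 0.0047), (-0.0028, 0.0044), (-0.0031, 0.0042)]
```

```bash
q() { python3 chk.py 10; }
python3 -m crank '[{"offset":[0,-0.0042,-0.0018],"spin":0}]' >/dev/null && q &&
python3 -m crank '[{"offset":[0,-0.0051,-0.0011],"spin":0}]' >/dev/null && q &&
python3 -m crank '[{"offset":[0,-0.0050,-0.0015],"spin":0}]' >/dev/null && q &&
python3 -m crank '[{"offset":[0,-0.0049,-0.0019],"spin":0}]' >/dev/null && q &&
python3 -m crank '[{"offset":[0,-0.0047,-0.0024],"spin":0}]' >/dev/null && q &&
python3 -m crank '[{"offset":[0,-0.0044,-0.0028],"spin":0}]' >/dev/null && q &&
python3 -m crank '[{"offset":[0,-0.0042,-0.0031],"spin":0}]' >/dev/null && q &&
python3 -m crank '[{"offset":[0,-0.0039,-0.0035],"spin":0}]' >/dev/null && q &&
python3 -m crank '[{"offset":[0,-0.0036,-0.0038],"spin":0}]' >/dev/null && q &&
python3 -m crank '[{"offset":[0,-0.0032,-0.0041],"spin":0}]' >/dev/null && q &&
python3 -m crank '[{"offset":[0,-0.0029,-0.0044],"spin":0}]' >/dev/null && q &&
python3 -m crank '[{"offset":[0,-0.0025,-0.0046],"spin":0}]' >/dev/null && q &&
python3 -m crank '[{"offset":[0,-0.0021,-0.0048],"spin":0}]' >/dev/null && q &&
python3 -m crank '[{"offset":[0,-0.0016,-0.0050],"spin":0}]' >/dev/null && q &&
python3 -m crank '[{"offset":[0,-0.0012,-0.0051],"spin":0}]' >/dev/null && q &&
python3 -m crank '[{"offset":[0,-0.0007,-0.0052],"spin":0}]' >/dev/null && q &&
python3 -m crank '[{"offset":[0,-0.0003,-0.0052],"spin":0}]' >/dev/null && q &&
python3 -m crank '[{"offset":[0,0.0002,-0.0052],"spin":0}]' >/dev/null && q; echo end
```

```text
t7.45 ang 58.22 r 59.81 Ft 2.6 Fr -2.6 Fz 0.6 op 23.2
t7.55 ang 53.71 r 59.86 Ft 2.9 Fr -5.4 Fz 2.6 op 23.3
t7.65 ang 48.85 r 59.83 Ft 2.3 Fr -5.1 Fz 2.9 op 23.1
t7.75 ang 44.02 r 59.85 Ft 1.9 Fr -5.5 Fz 2.4 op 23.2
t7.85 ang 39.11 r 59.81 Ft 2.7 Fr -4.6 Fz 2.4 op 23.1
t7.95 ang 34.17 r 59.82 Ft 2.2 Fr -3.9 Fz 3.6 op 23.3
t8.05 ang 28.88 r 59.83 Ft 2.1 Fr -4.9 Fz 3.5 op 23.2
t8.15 ang 23.82 r 59.83 Ft 2.4 Fr -4.3 Fz 3.3 op 23.3
t8.25 ang 18.76 r 59.82 Ft 1.9 Fr -5.2 Fz 2.7 op 23.3
t8.35 ang 15.88 r 59.78 Ft 14.6 Fr -2.1 Fz 8.3 op 23.3
end
```

Tangential resistance jumped from 2 to 14.6 N at 15.9°, after about 268° (4.7 rad) of winding, which is within the expected 3–9. A hold and a slight extra push will confirm it's the hard stop.

```bash
q() { python3 chk.py 30; }
python3 -m crank '[{"offset":[0,0,0],"spin":0},{"offset":[0,0,0],"spin":0}]' >/dev/null && q &&
python3 -m crank '[{"offset":[0,-0.0006,-0.0008],"spin":0},{"offset":[0,0,0],"spin":0},{"offset":[0,0,0],"spin":0}]' >/dev/null && q
python3 - <<'E'
from rig import bot
import cv2
p=bot.capture("top");cv2.imwrite("pics/stop_top.png",cv2.resize(p["pixels"][100:300,200:420],None,fx=3,fy=3))
p=bot.capture("wrist");cv2.imwrite("pics/stop_w.png",p["pixels"])
p=bot.capture("side");cv2.imwrite("pics/stop_side.png",cv2.resize(p["pixels"][150:300,200:400],None,fx=4,fy=4))
E
python3 chk.py 30
```

```text
t8.55 ang 16.05 r 59.80 Ft 7.4 Fr -3.7 Fz 5.4 op 23.1
t8.85 ang 15.99 r 59.83 Ft 9.8 Fr -2.5 Fz 6.0 op 23.5
t9.00 ang 15.99 r 59.79 Ft 9.1 Fr -3.8 Fz 5.7 op 23.2
```

View pics/stop_side.png

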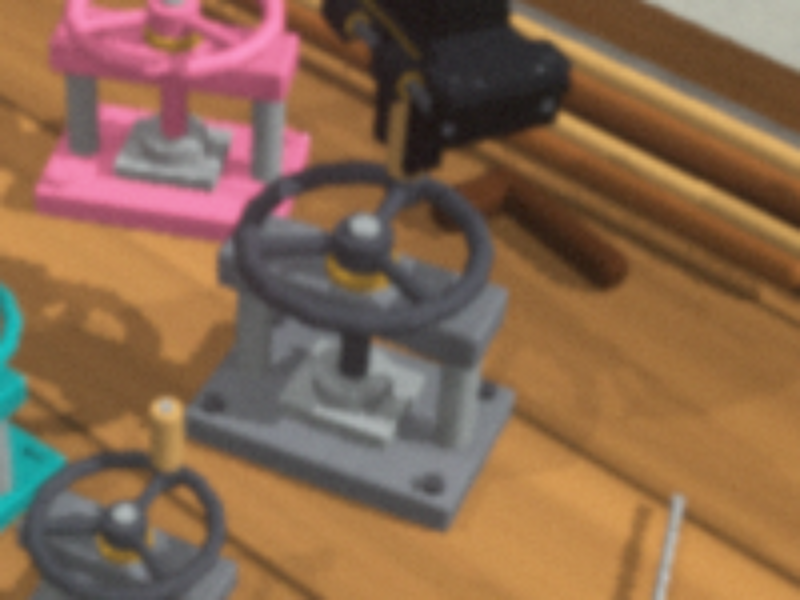

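View pics/stop_w.png

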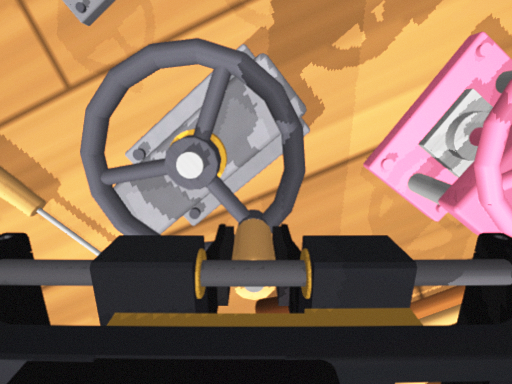

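The ram sits on the anvil in the side view at crop (350,390). The handle is held between the pads in the wrist view at (255,250). Pushed harder, the angle stays at 16.0°, so this is the stop. Now two turns counter-clockwise.

```bash
python3 plan.py 13 15 24
python3 - <<'E'
from rig import bot
s=bot.read_state();print(s["position"],s["tcp_rot"].round(4))
E
```

```text
[(0.0109, 0.0113), (0.0134, 0.0081), (0.0151, 0.0043), (0.0157, 0.0003), (0.0152, -0.0038), (0.0137, -0.0076), (0.0113, -0.0109), (0.0081, -0.0134), (0.0043, -0.0151), (0.0003, -0.0157), (-0.0038, -0.0152), (-0.0076, -0.0137), (-0.0109, -0.0113), (-0.0134, -0.0081), (-0.0151, -0.0043), (-0.0157, -0.0003), (-0.0152, 0.0038), (-0.0137, 0.0076), (-0.0113, 0.0109), (-0.0081, 0.0134), (-0.0043, 0.0151), (-0.0003, 0.0157), (0.0038, 0.0152), (0.0076, 0.0137)]
[ 0.60352925 -0.11884777  0.3486443 ] [[-0.004  -0.9174  0.3979]
 [ 0.0074  0.3978  0.9174]
 [-1.      0.0066  0.0052]]
```

```bash
python3 -m crank '[{"offset":[0,0.0109,0.0113],"spin":0},{"offset":[0,0.0134,0.0081],"spin":0},{"offset":[0,0.0151,0.0043],"spin":0},{"offset":[0,0.0157,0.0003],"spin":0},{"offset":[0,0.0152,-0.0038],"spin":0},{"offset":[0,0.0137,-0.0076],"spin":0}]' >/dev/null; python3 chk.py 25 && python3 -m crank '[{"offset":[0,0.0113,-0.0109],"spin":0},{"offset":[0,0.0081,-0.0134],"spin":0},{"offset":[0,0.0043,-0.0151],"spin":0},{"offset":[0,0.0003,-0.0157],"spin":0},{"offset":[0,-0.0038,-0.0152],"spin":0},{"offset":[0,-0.0076,-0.0137],"spin":0}]'>/dev/null; python3 chk.py; python3 -m crank '[{"offset":[0,0,0],"spin":0},{"offset":[0,0,0],"spin":0}]'; python3 chk.py
```

```text
t9.60 ang 100.90 r 59.86 Ft -3.3 Fr -0.9 Fz -3.8 op 23.6
t10.20 ang -166.14 r 60.37 Ft -3.1 Fr -3.5 Fz -1.9 op 23.6
time_s: 10.4
position: [0.4874, -0.1498, 0.3487]
tcp_rot: [[-0.0, -0.917, 0.398], [-0.002, 0.398, 0.917], [-1.0, -0.0, -0.002]]
force: [-2.0, -3.0, -0.6]
opening: 0.27
t10.40 ang -164.63 r 60.21 Ft 2.3 Fr 2.7 Fz -0.6 op 23.5
```

```bash
python3 -m crank '[{"offset":[0,-0.0109,-0.0113],"spin":0},{"offset":[0,-0.0134,-0.0081],"spin":0},{"offset":[0,-0.0151,-0.0043],"spin":0},{"offset":[0,-0.0157,-0.0003],"spin":0},{"offset":[0,-0.0152,0.0038],"spin":0},{"offset":[0,-0.0137,0.0076],"spin":0}]' >/dev/null; python3 chk.py 25 && python3 -m crank '[{"offset":[0,-0.0113,0.0109],"spin":0},{"offset":[0,-0.0081,0.0134],"spin":0},{"offset":[0,-0.0043,0.0151],"spin":0},{"offset":[0,-0.0003,0.0157],"spin":0},{"offset":[0,0.0038,0.0152],"spin":0},{"offset":[0,0.0076,0.0137],"spin":0}]'>/dev/null; python3 chk.py; python3 -m crank '[{"offset":[0,0,0],"spin":0},{"offset":[0,0,0],"spin":0}]'; python3 chk.py
```

```text
t11.00 ang -76.61 r 60.29 Ft -3.0 Fr -5.4 Fz 2.7 op 23.1
t11.60 ang 12.20 r 59.93 Ft -3.1 Fr -8.3 Fz 2.1 op 23.3
time_s: 11.8
position: [0.604, -0.1201, 0.3487]
tcp_rot: [[-0.002, -0.918, 0.396], [0.001, 0.396, 0.918], [-1.0, 0.003, -0.0]]
force: [-4.7, 0.9, 1.7]
opening: 0.266
t11.80 ang 13.65 r 59.86 Ft 2.0 Fr -4.4 Fz 1.7 op 23.2
```

One turn done (13.7°, clean). Second turn.

```bash
python3 -m crank '[{"offset":[0,0.0109,0.0113],"spin":0},{"offset":[0,0.0134,0.0081],"spin":0},{"offset":[0,0.0151,0.0043],"spin":0},{"offset":[0,0.0157,0.0003],"spin":0},{"offset":[0,0.0152,-0.0038],"spin":0},{"offset":[0,0.0137,-0.0076],"spin":0}]' >/dev/null; python3 chk.py 25 && python3 -m crank '[{"offset":[0,0.0113,-0.0109],"spin":0},{"offset":[0,0.0081,-0.0134],"spin":0},{"offset":[0,0.0043,-0.0151],"spin":0},{"offset":[0,0.0003,-0.0157],"spin":0},{"offset":[0,-0.0038,-0.0152],"spin":0},{"offset":[0,-0.0076,-0.0137],"spin":0}]'>/dev/null; python3 chk.py 25 && python3 -m crank '[{"offset":[0,-0.0109,-0.0113],"spin":0},{"offset":[0,-0.0134,-0.0081],"spin":0},{"offset":[0,-0.0151,-0.0043],"spin":0},{"offset":[0,-0.0157,-0.0003],"spin":0},{"offset":[0,-0.0152,0.0038],"spin":0},{"offset":[0,-0.0137,0.0076],"spin":0}]' >/dev/null; python3 chk.py 25 && python3 -m crank '[{"offset":[0,-0.0113,0.0109],"spin":0},{"offset":[0,-0.0081,0.0134],"spin":0},{"offset":[0,-0.0043,0.0151],"spin":0},{"offset":[0,-0.0003,0.0157],"spin":0},{"offset":[0,0.0038,0.0152],"spin":0},{"offset":[0,0.0076,0.0137],"spin":0}]'>/dev/null; python3 chk.py; python3 -m crank '[{"offset":[0,0,0],"spin":0},{"offset":[0,0,0],"spin":0}]'; python3 chk.py
```

```text
t12.40 ang 100.95 r 59.84 Ft -3.1 Fr -1.5 Fz -3.5 op 23.1
t13.00 ang -166.00 r 60.38 Ft -3.0 Fr -4.0 Fz -2.8 op 23.2
t13.60 ang -76.89 r 60.39 Ft -3.3 Fr -9.3 Fz 4.9 op 23.4
t14.20 ang 10.13 r 59.91 Ft -3.6 Fr -5.8 Fz 1.8 op 23.5
time_s: 14.4
position: [0.6043, -0.122, 0.3487]
tcp_rot: [[-0.002, -0.918, 0.397], [-0.0, 0.397, 0.918], [-1.0, 0.002, -0.001]]
force: [-4.4, 0.6, 1.5]
opening: 0.268
t14.40 ang 11.64 r 59.85 Ft 1.5 Fr -4.2 Fz 1.5 op 23.3
```

```bash
python3 -m crank '[{"offset":[0,0.0016,0.0017],"spin":0},{"offset":[0,0.0015,0.0016],"spin":0},{"offset":[0,0,0],"spin":0},{"offset":[0,0,0],"spin":0},{"offset":[0,0,0],"spin":0}]'; python3 chk.py
```

```text
time_s: 14.9
position: [0.603, -0.1178, 0.3487]
tcp_rot: [[0.0, -0.918, 0.398], [-0.001, 0.398, 0.918], [-1.0, -0.0, -0.001]]
force: [-2.6, -2.3, -1.1]
opening: 0.269
t14.90 ang 15.70 r 59.80 Ft -1.5 Fr -3.2 Fz -1.1 op 23.4
```

The handle angle reads 15.7° against 16.0° at the stop. As an independent check, I'll compare the spokes in the fixed side view with the picture taken at the stop.

```bash
python3 - <<'E'
from rig import bot
from h import *
p=bot.capture("side")
cv2.imwrite("pics/end_side.png",cv2.resize(p["pixels"][150:300,200:400],None,fx=4,fy=4))
old=cv2.imread("pics/stop_side.png")
new=cv2.imread("pics/end_side.png")
cv2.imwrite("pics/cmp.png",np.hstack([cv2.resize(x[100:420,180:580],None,fx=1,fy=1) for x in(old,new)]))
A=np.radians(np.arange(0,360,.25));R=np.linspace(.022,.05,20)
def pol(im):
    m=np.array([[proj(p,[.5454+r*np.cos(a),-.1341+r*np.sin(a),.146]) for a in A] for r in R],np.float32)
    mx=((m[...,0]-200+.5)*4-.5).astype(np.float32);my=((m[...,1]-150+.5)*4-.5).astype(np.float32)
    return cv2.remap(cv2.cvtColor(im,cv2.COLOR_BGR2GRAY),mx,my,1).astype(np.float32)
a,b=pol(old),pol(new);cv2.imwrite("pics/pol.png",cv2.resize(np.vstack([a,b]),(720,240)))
ks=range(-40,41)
d=[np.mean(np.abs(np.roll(a,k,1)-b)) for k in ks]
i=int(np.argmin(d));print("shift deg",ks[i]*.25,d[i],d[40])
for r in bot.regions_of("handle",p): print(r["p"],r["extent"])
E
python3 chk.py
```

```text
shift deg -0.5 1.5995139 1.6595138
0.76 [247.8, 128.8, 9.4, 24.6]
0.68 [192.9, 210.6, 13.5, 19.1]
0.63 [361.0, 307.8, 17.8, 70.8]
0.58 [241.2, 256.6, 11.7, 18.0]
0.42 [299.5, 185.2, 2.7, 15.7]
t15.00 ang 15.96 r 59.82 Ft -1.9 Fr -3.1 Fz -0.0 op 23.7[ WARN:0@8.027] global loadsave.cpp:1063 imwrite_ Unsupported depth image for selected encoder is fallbacked to CV_8U.
```

View pics/cmp.png

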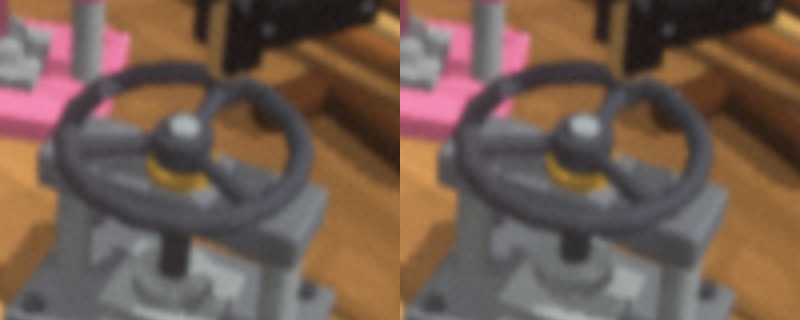

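The spokes match the stop picture to within 0.5°, and the ram is visibly raised about 12 mm. One settling hold, then hand in.

```bash
python3 -m crank '[{"offset":[0,0,0],"spin":0},{"offset":[0,0,0],"spin":0},{"offset":[0,0,0],"spin":0}]' >/dev/null; python3 chk.py
python3 - <<'E'
from rig import bot
print(bot.hand_in())
E
```

```text
t15.30 ang 16.25 r 59.80 Ft -2.1 Fr -3.7 Fz -0.5 op 23.4
the job is handed in; nothing more can be done
None
```

I wound the larger grey press clockwise to its hard stop, then backed it off two full turns. The gripper is still on the handle, and the job was handed in at about 15.3 s.

- **At the stop:** it came after about 268° of winding. Resistance at the handle jumped from 2 N to about 15 N, and the handle stayed at 16.0° when I pushed a little harder. The side view showed the ram on the anvil.
- **After two turns back:** the last three angle readings were 15.7°, 15.96° and 16.25°, so it is within about 0.3° of exactly two turns. The spokes matched the stop picture to within 0.5°, and the ram was visibly raised.
- **Grip:** the finger opening read 23.4 mm on the 24 mm handle.
- **Disagreement along the way:** my first estimate of the wheel axis was about 2 mm off. It showed up as roughly 10 N of sideways force partway through the winding, and I corrected it from the measured path.
- **Other things on the bench:** no contact with them was planned or seen, but I did not re-measure where they are at the end.

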